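Stand the square probe in its charging dock

TASK

The square-handled sensor probe has finished soaking in the slanted rack: take it out and stand it upright in the square well of the charging dock, pushed or lowered fully home so that its collar sits flush on the dock, and let go. Lower it in gently rather than dropping it, and leave the round-handled probe in the rack and the other things on the bench as they are.

Things in the scene. Friction and masses are not known exactly. Their poses are not given: they have to be found in the camera images.
- square_probe: Probe to be moved, 160 mm long, 0.2 kg, leaning 30 deg in either rack well, collar on the mouth, its y level. Origin: centre of its foot; z runs from foot to handle top; x, y square to its sides. Steel stem 20 x 20 mm, z 0 to 62 mm; black collar 40 x 40 mm, z 62 to 70; grey square handle 28 x 28 mm with black patches, z 70 to 160. Centre of mass near z = 67 mm.
- round_probe: The other probe in the rack, not to be moved: same steel look but a round 20 mm stem, round 40 mm collar and a thin round 18 mm grey handle with a 28 mm ball on top, 148 mm long. Origin and z axis as for the square probe.
- rack: Slanted rack, fixed: white block 56 x 190 x 70 mm leaning 30 deg, grey base 150 x 200 x 12 mm, blue cheeks 80 mm high at both ends. Origin: centre of its underside, z up, y along the row of wells. Two 24 mm square wells at y = -60 and +60 mm; their axis, out of the mouth, is (-0.5, 0, 0.866) in this frame: handles lean to -x.
- rack_mouths (a point): Point midway between the two well mouths of the rack, in the slanted top face of the block, 91 mm above the bench. Axes as the rack's.
- dock: Charging dock, fixed. Origin: on the bench under the well's centre, z up. White upright tower 64 x 64 mm, 85 mm high, with one vertical square well, 24 x 24 mm, 66 mm deep, 3 mm chamfer at the mouth, sides along the dock's x and y. A grey base 12 mm high and a blue case 62 mm high (x = 40 to 100 mm) lie on its +x side.
- dock_mouth (a point): Centre of the mouth of the dock's well, in the tower's top face, 85 mm above the bench. Axes as the dock's. When fully home, the probe's foot is 62 mm below this point.
- bottle: Amber bottle, 66 mm across, 150 mm high, standing on the bench. Bystander. Origin: centre of its underside.
- beaker: Glass beaker, 72 mm across, 90 mm high, on the bench. Bystander. Origin: centre of its underside.
- tip_box: Clear plastic box, 80 x 110 x 60 mm, on the bench. Bystander. Origin: centre of its underside.
Mind the look-alikes: they are no part of the job. Leave any pink or purple look-alike of the square_probe alone.

How it is judged:
By the outcome, as a careful person would: the job done as asked, in the order asked, and still so for the second after the job is handed in, with the robot touching nothing.
It also fails if it takes over 42 s, if anything falls off the work surface, if the arm or the gripper's body presses on something with over 40 N, if the wrist force passes 120 N, or if a joint passes its speed limit or range.

ROBOT

A 6-joint arm with a two-finger parallel gripper is mounted at the origin on the work surface. World frame = base frame: x ahead of the robot, y to its left, z up, the work surface at z = 0. Lengths are in mm, angles in rad, forces in N, time in s.
With the tool pointing down it reaches from about 300 to 775 mm from the base axis. Payload 14.6 kg.
Tool frame: the origin (TCP) lies midway between the tips of the shut fingers; the grasp point (between the pads) lies 19 mm behind it; y points along the fingers, z is the direction in which the jaws open and shut, and the axes are right-handed (so a half turn about y gives the same grasp; the last joint's range is limited). The gripper opens to 94 mm and grips with 3 to 60 N. Pads are 16 mm wide; open, the fingers measure 119 mm over their backs; the gripper's body (75 mm by 177 mm) begins 78 mm behind the grasp point.
Start: joints at [1.252, 0.3, 1.521, -0, 1.321, -0.067], TCP at [137.029, 532.646, 205.446] pointing down, gripper open.
Joint ranges: [-3.03, 3.03], [-0.79, 2.21], [0.23, 2.52], [-1.04, 4.18], [0, 3.07], [-2.55, 2.55]. Speed limits (rad/s): [2.22, 2.22, 2.57, 3.14, 3.14, 3.14].

INTERFACE

Orientations are given as [roll, pitch, yaw] about the fixed x, y, z axes, in that order (R = Rz(yaw) Ry(pitch) Rx(roll)).
In Python, from cell import manip gives the robot as it stands.
- The arm moves only by the tool play_rows, never from a script. Its argument "series" is a list of rows, each a list of 3 entries, a list of its own where there are three numbers: the shift along the tool's x, y, z in m, then the turn about the tool's y in rad, then the closure, from 0 (fully open) to 1 (shut). In form: [[[dx, dy, dz], twist, grip], ...]. A call has 1 to 20 rows; each row is the pose to reach, as a shift and turn from the pose measured when the call began, along the tool's axes at that moment; what a row does not reach only later rows make up. A row lasts 1/10 s, in which the tool goes at most 50 mm and 8.59 degrees, less where a joint would pass 70% of its speed; a pose out of reach is approached as far as the arm can. A call with a gripper value outside its range is refused whole. The fingers move at their own pace and stop on an object; "squeeze" is the grip in N (left out, the last holds). Time passes only in rows, so rows that repeat a pose let the fingers close. It gives the time, the measured TCP pose, the force and the opening at its end, in the units of the state.
- manip.read_state(): the state, without advancing time (a new reading comes with each control period).
- manip.camera(name): name is "scene" or "top"; returns the picture (400x640x3 uint8, red, green, blue); there is no depth.
- manip.camera_params(name): a dict with "K" (3x3 intrinsics, pixels), "rvec" (rotation vector, rad) and "tvec" (3), from world to camera coordinates, as OpenCV has them. Camera axes: x right, y down, z forward; pixel columns grow to the right and rows downward; lengths in mm; the calibration is good to about 2 mm. A picture is of the moment at which its call begins. camera_params takes no time and is no camera call.
- manip.sign_off(): hands the job in, once; it reports no verdict.
The state is a dict: "clock": time; "joints": joint angles; "qd": joint speeds; "effort": joint torques, N m; "eef_pos": TCP position; "eef_rot": TCP orientation; "wrist_force": force on the tool from outside, world axes, zero at the start; "moment": the same for the moment, N m; "finger_gap": finger opening in mm.
Only numpy, scipy, OpenCV 4.12 (cv2) and the standard library are available. Lean on these libraries where they do the work, as an engineer would, in place of code of your own. Each camera call takes 0.05 s, during which the arm holds its last target. There are 200 camera calls.

## Working session

There is one attempt and no reset: what is moved stays moved. The work goes in short steps, Python scripts to look and compute and a tool call to move; the robot and the scene stay as the last step left them, time stands still between calls to the robot, and variables do not carry over. Pictures are saved under pics/ and viewed, about 8 in all and at most 12, crops included, and the job is handed in when it is done.

Besides the shell and the picture viewer there is one more tool, called after "Emit:" by a JSON object that holds its "op" and its "data". play_rows: Moves the arm, as the interface text tells. Its arguments: {"type":"object","properties":{"series":{"type":"array","items":{"type":"array"}},"squeeze":{"type":"number"}},"required":["series"]}

```bash
mkdir -p pics; ls; python3 - <<'E'
from cell import manip
import cv2
print(manip.read_state())
for n in("scene","top"):
    cv2.imwrite(f"pics/{n}0.png",manip.camera(n)[:,:,::-1]); print(n,manip.camera_params(n))
E
```

```text
pics
{'clock': 0.0, 'joints': array([ 1.25235158e+00,  3.00473235e-01,  1.52159208e+00, -1.30400251e-05,
        1.32070151e+00, -6.66390540e-02]), 'qd': array([ 0.00103994,  0.00090321,  0.00055781, -0.00091573,  0.00130106,
        0.00097306]), 'effort': array([-1.27234311e-03, -5.31802154e+01, -3.52727008e+01,  7.08389143e-02,
        2.42983026e-02, -7.53732411e-05]), 'eef_pos': array([136.97693211, 532.39278272, 204.88050836]), 'eef_rot': array([-1.57196874e+00,  6.55856322e-05, -2.51802497e-01]), 'wrist_force': array([ 0.59617404, -0.50005991, -0.15850489]), 'moment': array([-0.00192364, -0.01856866, -0.00796114]), 'finger_gap': 93.97076327081517}
scene {'K': array([[485.96020886,   0.        , 324.15895675],
       [  0.        , 485.96020886, 197.54465597],
       [  0.        ,   0.        ,   1.        ]]), 'rvec': array([ 1.97162711,  0.97260323, -0.51415023]), 'tvec': array([-292.34144444, -177.07300466, 1658.61525418])}
top {'K': array([[382.78092441,   0.        , 321.82865428],
       [  0.        , 382.78092441, 195.23041516],
       [  0.        ,   0.        ,   1.        ]]), 'rvec': array([ 2.16998482, -2.12454676,  0.16807638]), 'tvec': array([-30.10822891, 509.30249687, 980.8886803 ])}
```

View pics/scene0.png

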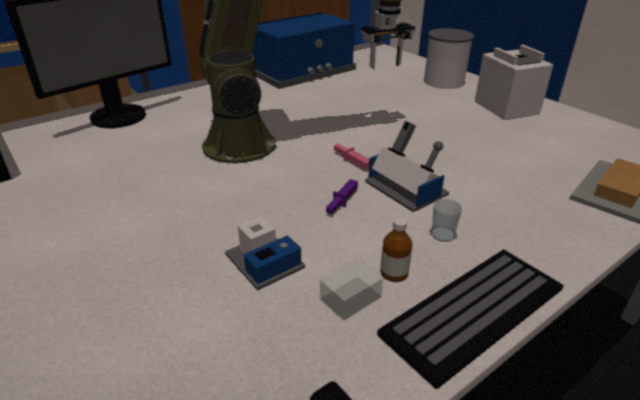

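View pics/top0.png

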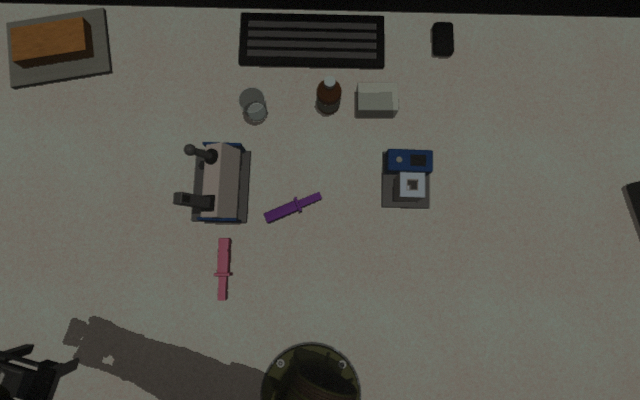

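Candidates for the square probe:
- The grey square handle in the rack, at scene (404,135) and top (190,200).
- The round probe with the ball, at scene (437,150) and top (200,153).
- The purple look-alike on the bench, at scene (343,197).
- The pink look-alike on the bench, at scene (352,156).

I choose the rack handle with the square section. In the top view the dock tower is at (412,185). I'll check the choice with one composite crop.

```bash
cat > h.py <<'E'
import numpy as np, cv2
from cell import manip
from scipy.spatial.transform import Rotation as Rn
P={n:manip.camera_params(n) for n in("scene","top")}
def ray(n,uv):
    p=P[n];R=cv2.Rodrigues(p["rvec"])[0]
    x=cv2.undistortPoints(np.array([[uv]],float),p["K"],None)[0,0]
    d=R.T@np.array([x[0],x[1],1]);return -R.T@p["tvec"],d/np.linalg.norm(d)
def onz(n,uv,z):
    o,d=ray(n,uv);return o+d*(z-o[2])/d[2]
def two(a,b):  # scene px, top px -> point, gap
    (o,d),(q,e)=ray("scene",a),ray("top",b)
    s=np.linalg.lstsq(np.c_[d,-e],q-o,rcond=None)[0];A,B=o+d*s[0],q+e*s[1]
    return (A+B)/2,np.linalg.norm(A-B)
def proj(n,X):
    p=P[n];return cv2.projectPoints(np.array(X,float).reshape(-1,3),p["rvec"],p["tvec"],p["K"],None)[0][:,0]
E
python3 - <<'E'
import cv2,numpy as np
s=cv2.imread("pics/scene0.png");t=cv2.imread("pics/top0.png")
def c(i,x,y,w): # w x .75w
    k=i[y:y+int(.75*w),x:x+w]; return cv2.convertScaleAbs(cv2.resize(k,(400,300),interpolation=cv2.INTER_CUBIC),alpha=1.5)
cv2.imwrite("pics/c1.png",np.vstack([np.hstack([c(s,360,115,100),c(t,165,135,120)]),np.hstack([c(s,220,210,100),c(t,370,140,80)])]))
E
```

```text
(no output)
```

View pics/c1.png

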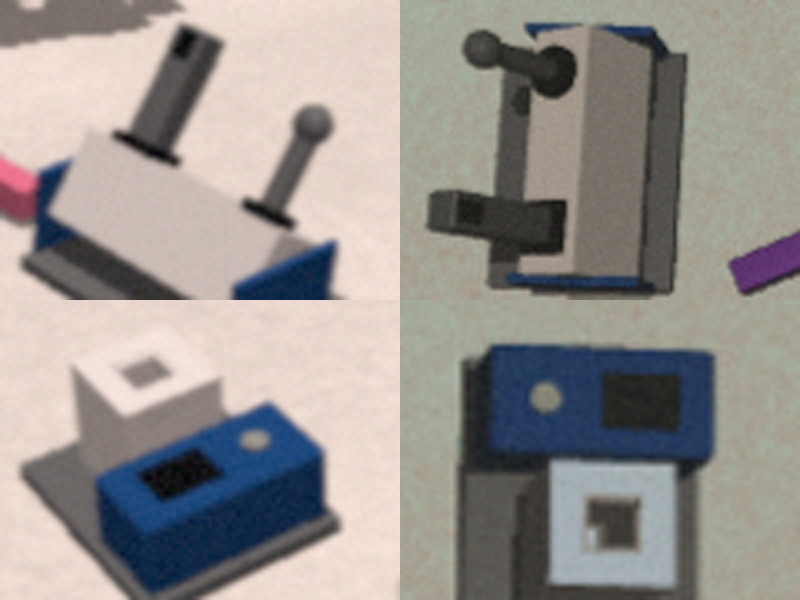

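The crop confirms the choice. The square-section handle with the black patch and square collar is at scene about (404,130) and top about (190,197). The round probe has the ball, and the dock's square well is at top about (412,185). Next I measure.

```bash
python3 - <<'E'
from h import *
np.set_printoptions(precision=1,suppress=True)
s=cv2.imread("pics/scene0.png");t=cv2.imread("pics/top0.png")
K=8
def up(i,x,y,w,h):
    M=np.float32([[K,0,-K*x],[0,K,-K*y]]); return cv2.warpAffine(cv2.GaussianBlur(i,(0,0),.6),M,(K*w,K*h),flags=cv2.INTER_CUBIC)
def polys(m,x,y,eps=1.2,amin=40):
    for c in cv2.findContours(m.astype(np.uint8),cv2.RETR_LIST,cv2.CHAIN_APPROX_NONE)[0]:
        if cv2.contourArea(c)>amin*K*K:
            p=cv2.approxPolyDP(c,eps*K,True)[:,0]/K+[x,y]
            r=cv2.minAreaRect(c)
            print(" poly",p.tolist(),"rect c",np.array(r[0])/K+[x,y],"size",np.array(r[1])/K,"ang %.1f"%r[2])
g=lambda i:cv2.cvtColor(i,cv2.COLOR_BGR2GRAY)
print(g(t)[185,395:430],g(t)[180,190:255])
u=up(t,370,140,80,70);print("dock top");polys(g(u)>135,370,140)
hs=cv2.cvtColor(u,cv2.COLOR_BGR2HSV);print("dock case");polys((hs[...,1]>130)&(hs[...,0]>100),370,140)
print("well");polys(g(u)<95,370,140,amin=15)
u=up(t,165,135,120,95);print("rack white");gg=g(u)
d=u.astype(int);polys((gg>100)&(d[...,2]>=d[...,1]-2),165,135)
print("rack dark");polys(gg<62,165,135)
u=up(s,360,100,100,110);print("scene handle");polys(g(u)<75,360,100)
u=up(s,220,200,100,100);print("scene dock");print(g(s)[232,235:280]);polys(g(u)>150,220,200)
E
```

```text
[ 37  38  34  40  47  99 115 115 116 114 113 104  88  81  71  60  45  38
  37  40  39  46  77 108 116 116 115 112 115 103  72  55  53  56  79] [110 109 110 102  70  53  51  53  51  54  53  53  50  87 103 104 103 104
 101 102 102 103  99 102 101 104 102 100 102  86  75  74  77  76  75  76
  75  76  77  76  75  77  74  76  77  77  75  75  57  36  49  56  53  51
  54  51  54  53  42  69 100 109 109 110 111]
dock top
dock case
 poly [[397.125, 155.25], [400.25, 155.125], [403.0, 158.75], [400.375, 162.75], [395.0, 160.75]] rect c [398.8 159.1] size [8.1 8. ] ang 45.0
 poly [[409.75, 154.125], [425.625, 154.25], [425.5, 165.5], [410.125, 165.125]] rect c [417.6 159.8] size [17.  12.5] ang 2.0
 poly [[388.25, 150.25], [388.375, 169.375], [431.125, 169.75], [430.75, 151.125], [394.0, 149.125]] rect c [409.6 160. ] size [43.5 20.9] ang 1.6
well
 poly [[407.25, 178.875], [406.25, 183.875], [408.75, 189.375], [416.875, 189.75], [417.75, 179.375]] rect c [412.  184.3] size [11.6 11.3] ang 2.0
 poly [[400.625, 172.25], [423.875, 173.125], [423.625, 196.375], [400.0, 195.125]] rect c [412.2 184.3
[... 4957 characters left out ...]
262.625], [311.75, 265.25], [309.5, 266.0], [310.75, 267.75], [307.5, 265.875], [310.125, 263.375], [309.375, 258.625], [303.375, 254.0], [303.375, 259.875], [307.25, 265.875], [302.875, 271.5], [306.0, 271.5], [308.125, 274.375], [308.875, 272.375], [315.375, 274.625], [319.875, 273.125], [319.875, 261.25], [318.5, 259.75]] rect c [311.3 263.5] size [22.2 17.1] ang 90.0
 poly [[264.0, 226.0], [262.875, 230.0], [255.0, 233.25], [250.125, 231.125], [246.375, 226.25], [256.75, 221.625]] rect c [255.6 227.2] size [11.1 16.4] ang 67.8
 poly [[272.5, 227.625], [268.875, 221.5], [260.875, 216.125], [244.0, 221.25], [239.0, 224.75], [251.125, 236.625]] rect c [255.8 225.7] size [17.2 30.2] ang 67.5
```

```bash
python3 - <<'E'
from h import *
np.set_printoptions(precision=1,suppress=True)
t=cv2.GaussianBlur(cv2.cvtColor(cv2.imread("pics/top0.png"),cv2.COLOR_BGR2GRAY),(0,0),.7).astype(float)
def edge(rows,x0,x1,sl,sign):   # sub-pixel gradient peak along rows, robust line fit; x range shifts by slope
    pts=[]
    for r in rows:
        a=int(round(x0+sl*(r-rows[0])));b=a+x1-x0
        g=sign*np.gradient(t[r])[a:b];i=int(np.clip(g.argmax(),1,len(g)-2))
        d=g[i-1]-2*g[i]+g[i+1];pts.append((a+i+(.5*(g[i-1]-g[i+1])/d if d else 0),r))
    vx,vy,x,y=cv2.fitLine(np.float32(pts),cv2.DIST_HUBER,0,.01,.01)[:,0];f=lambda r:(x+vx/vy*(r-y),r)
    return f(rows[0]),f(rows[-1])
for nm,a,z in (("base right",(range(156,214),247,254,-.06,1),12),("ridge",(range(163,213),216,223,-.06,-1),105),("low edge",(range(168,189),199,208,-.06,1),77),("base left",(range(162,188),192,199,-.06,-1),12)):
    p=edge(*a);w=[onz("top",q,z) for q in p];d=w[0]-w[1];print(nm,np.array(p),*w,"dir deg %.1f"%np.degrees(np.arctan2(d[1],d[0])))
print("dock c",onz("top",(412.2,184.3),85),onz("scene",(255.7,225.9),85),"well",onz("top",(412.,184.3),85))
for a,b,z in (((388.4,169.4),(431.1,169.75),62),((394,149.1),(430.75,151.1),62),((380.75,207),(428.75,208.4),12),((400.6,172.3),(423.9,173.1),85),((400,195.1),(423.6,196.4),85)):
    d=onz("top",a,z)-onz("top",b,z);print("dock yaw %.1f"%(np.degrees(np.arctan2(d[1],d[0]))-90),np.linalg.norm(d))
print("collar",onz("top",(214.4,195.1),101),onz("top",(213.5,209.5),101))
o=onz("top",(213.95,202.3),101);print("cam",ray("top",(0,0))[0])
for yaw in(-86,-88,-90,-92):
    y=np.radians(yaw);ux=np.array([np.cos(y),np.sin(y),0]);ez=np.array([0,0,1]);ax=-.5*ux+.866*ez;sx=.866*ux+.5*ez
    m=o-20*sx;hy=np.cross(ez,ux)
    print(yaw,"mouth",m,"top c",m+98*ax,proj("scene",[m,m+98*ax]).ravel(),proj("top",[m+98*ax,m+98*ax-14*sx+14*hy,m+98*ax-14*sx-14*hy]).ravel())
E
```

```text
base right [[250.6 156. ]
 [247.5 213. ]] [619.3 179.9  12. ] [460.7 180.6  12. ] dir deg -0.3
ridge [[220.  163. ]
 [216.8 212. ]] [576.  238.5 105. ] [452.4 238.8 105. ] dir deg -0.1
low edge [[203.7 168. ]
 [202.2 188. ]] [568.4 287.1  77. ] [516.  287.4  77. ] dir deg -0.4
base left [[195.1 162. ]
 [193.1 187. ]] [598.8 332.   12. ] [528.8 332.6  12. ] dir deg -0.5
dock c [ 536.1 -249.3   85. ] [ 531.7 -245.    85. ] well [ 536.  -248.8   85. ]
dock yaw 0.8 112.54508938807508
dock yaw -1.9 97.60405905644781
dock yaw -0.4 130.89311454177852
dock yaw -0.7 59.88429727320491
dock yaw -1.9 60.116867521688285
collar [494.9 248.5 101. ] [458.8 248.5 101. ]
cam [ 358.6  -13.5 1045.8]
-86 mouth [475.6 265.7  91. ] top c [472.2 314.6 175.9] [395.3 152.6 409.  121.6] [176.  199.4 171.9 194.1 171.8 206.1]
-88 mouth [476.2 265.8  91. ] top c [474.5 314.7 175.9] [395.4 152.7 409.6 121.8] [176.  198.4 172.1 192.9 171.6 204.9]
-90 mouth [476.8 265.8  91. ] top c [476.8 314.8 175.9] [395.6 152.8 410.2 122.1] [176.1 197.4 172.4 191.7 171.5 203.8]
-92 mouth [477.4 265.8  91. ] top c [479.1 314.7 175.9] [395.7 152.9 410.8 122.3] [176.2 196.4 172.8 190.6 171.4 202.6]
```

The rack's yaw is about -90°. The square probe's mouth is near (477, 264.5, 91) and it leans towards +y. The tool can only point down, so I'll grip across the level faces (jaws along world x), draw the probe out along its axis, and let it swing upright in a light grip. First I move above the handle.

Emit:
{"op": "play_rows", "data": {"series": [[[0.04, -0.01, -0.014], 0.14, 0], [[0.085, -0.02, -0.03], 0.28, 0], [[0.13, -0.02, -0.046], 0.42, 0], [[0.175, -0.02, -0.062], 0.56, 0], [[0.22, -0.02, -0.078], 0.7, 0], [[0.265, -0.02, -0.094], 0.84, 0], [[0.305, -0.02, -0.109], 0.98, 0], [[0.345, -0.02, -0.123], 1.12, 0], [[0.37, -0.02, -0.132], 1.24, 0], [[0.386, -0.02, -0.1375], 1.322, 0], [[0.386, -0.02, -0.1375], 1.322, 0], [[0.386, -0.02, -0.1375], 1.322, 0], [[0.386, -0.02, -0.1375], 1.322, 0], [[0.386, -0.02, -0.1375], 1.322, 0]]}}

```text
clock: 1.5
eef_pos: [475.9, 303.7, 225.2]
eef_rot: [-1.571, -0.001, -1.572]
wrist_force: [0.0, -0.1, -0.5]
finger_gap: 93.9
```

```bash
python3 - <<'E'
from h import *
s=manip.camera("scene")[:,:,::-1];t=manip.camera("top")[:,:,::-1];st=manip.read_state();print(st["eef_pos"],st["eef_rot"],st["clock"])
c=lambda i,x,y,w:cv2.convertScaleAbs(cv2.resize(i[y:y+w,x:x+w],(400,400),interpolation=cv2.INTER_CUBIC),alpha=1.5)
cv2.imwrite("pics/c2.png",np.hstack([c(s,350,60,120),c(t,140,130,120)]))
E
```

```text
[476.06543763 303.59221071 225.19843495] [-1.57100357e+00 -8.84826601e-04 -1.57226959e+00] 1.6
```

View pics/c2.png

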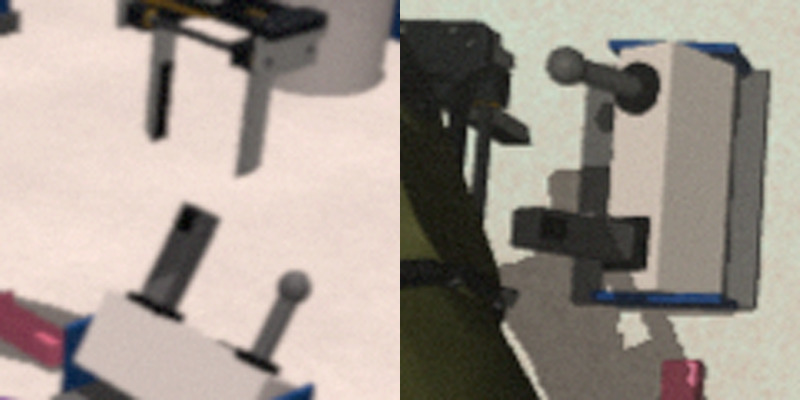

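The fingers straddle the square handle, which is at left-tile (180,255). The round probe is well clear. Now I descend and grip.

Emit:
{"op": "play_rows", "data": {"series": [[[0, 0.03, 0.001], 0, 0], [[0, 0.06, 0.001], 0, 0], [[0, 0.08, 0.001], 0, 0], [[0, 0.0855, 0.001], 0, 0], [[0, 0.0855, 0.001], 0, 0], [[0, 0.0855, 0.001], 0, 0.6], [[0, 0.0855, 0.001], 0, 0.6], [[0, 0.0855, 0.001], 0, 0.6], [[0, 0.0855, 0.001], 0, 0.6], [[0, 0.0855, 0.001], 0, 0.8], [[0, 0.0855, 0.001], 0, 1], [[0, 0.0855, 0.001], 0, 1], [[0, 0.0855, 0.001], 0, 1], [[0, 0.0855, 0.001], 0, 1], [[0, 0.0855, 0.001], 0, 1]], "squeeze": 25}}

```text
clock: 3.1
eef_pos: [477.0, 303.5, 139.6]
eef_rot: [-1.571, -0.001, -1.572]
wrist_force: [-1.1, 0.2, -0.9]
finger_gap: 27.9
```

The gap is 27.9 mm, so the 28 mm handle is held. I draw it out along the well axis.

Emit:
{"op": "play_rows", "data": {"series": [[[-0.0025, -0.0043, 0], 0, 1], [[-0.005, -0.0087, 0], 0, 1], [[-0.0075, -0.013, 0], 0, 1], [[-0.01, -0.0173, 0], 0, 1], [[-0.0125, -0.0217, 0], 0, 1], [[-0.015, -0.026, 0], 0, 1], [[-0.0175, -0.0303, 0], 0, 1], [[-0.02, -0.0346, 0], 0, 1]]}}

```text
clock: 3.9
eef_pos: [477.1, 323.7, 174.6]
eef_rot: [-1.571, -0.001, -1.572]
wrist_force: [-0.8, -0.9, -1.5]
finger_gap: 27.5
```

Emit:
{"op": "play_rows", "data": {"series": [[[-0.005, -0.0087, 0], 0, 1], [[-0.01, -0.0173, 0], 0, 1], [[-0.015, -0.026, 0], 0, 1], [[-0.02, -0.0346, 0], 0, 1], [[-0.025, -0.0433, 0], 0, 1], [[-0.03, -0.052, 0], 0, 1], [[-0.033, -0.065, 0], 0, 1], [[-0.033, -0.075, 0], 0, 1], [[-0.033, -0.085, 0], 0, 1], [[-0.033, -0.085, 0], 0, 1]]}}

```text
clock: 4.9
eef_pos: [477.5, 356.9, 261.3]
eef_rot: [-1.569, 0.0, -1.572]
wrist_force: [-0.6, 0.3, -1.2]
finger_gap: 28.0
```

Emit:
{"op": "play_rows", "data": {"series": [[[0.01, 0, 0], 0, 1], [[0.03, 0, 0], 0, 1], [[0.06, 0, 0], 0, 1], [[0.09, 0, 0], 0, 1], [[0.12, 0, 0], 0, 1], [[0.15, 0, 0], 0, 1], [[0.18, 0, 0], 0, 1], [[0.21, 0, 0], 0, 1], [[0.24, 0, 0], 0, 1], [[0.27, 0, 0], 0, 1], [[0.3, 0, 0], 0, 1], [[0.33, 0, 0], 0, 1], [[0.36, 0, 0], 0, 1], [[0.39, 0, 0], 0, 1], [[0.41, 0, 0], 0, 1], [[0.425, 0, 0], 0, 1], [[0.43, 0, 0], 0, 1], [[0.43, 0, 0], 0, 1]]}}

```text
clock: 6.7
eef_pos: [476.4, -73.6, 260.8]
eef_rot: [-1.57, 0.0, -1.574]
wrist_force: [-0.7, 0.3, -2.0]
finger_gap: 27.8
```

```bash
cat > look.py <<'E'
from h import *
import sys
def look(n,x,y,w,y2=None):
    st=manip.read_state();s=manip.camera("scene")[:,:,::-1];t=manip.camera("top")[:,:,::-1]
    cv2.imwrite(f"pics/{n}_s.png",s);cv2.imwrite(f"pics/{n}_t.png",t)
    g=st["eef_pos"]+[0,0,19];print(st["clock"],st["eef_pos"].round(1),st["eef_rot"].round(3),st["wrist_force"].round(1),st["finger_gap"].round(1))
    a=proj("scene",g)[0].astype(int)-w//2+[0,w//5];b=proj("top",g)[0].astype(int)-w//2
    f=lambda i,o:cv2.convertScaleAbs(cv2.resize(i[max(o[1],0):max(o[1],0)+w,max(o[0],0):max(o[0],0)+w],(400,400),interpolation=cv2.INTER_CUBIC),alpha=1.5)
    print("origins",a,b,"scale",400/w)
    cv2.imwrite(f"pics/{n}.png",np.hstack([f(s,a),f(t,b)]))
if __name__=="__main__": look(sys.argv[1],0,0,int(sys.argv[2]))
E
python3 look.py c3 120
```

```text
Traceback (most recent call last):
  File "look.py", line 11, in <module>
    if __name__=="__main__": look(sys.argv[1],0,0,int(sys.argv[2]))
                             ~~~~^^^^^^^^^^^^^^^^^^^^^^^^^^^^^^^^^^
  File "look.py", line 6, in look
    g=st["eef_pos"]+[0,0,19];print(st["clock"],st["eef_pos"].round(1),st["eef_rot"].round(3),st["wrist_force"].round(1),st["finger_gap"].round(1))
                                                                                                                        ^^^^^^^^^^^^^^^^^^^^^^
AttributeError: 'float' object has no attribute 'round'
```

Emit:
{"op": "play_rows", "data": {"series": [[[0, 0.02, 0], 0, 1], [[0, 0.05, 0], 0, 1], [[0, 0.08, 0], 0, 1], [[0, 0.1, 0], 0, 1], [[0, 0.11, 0], 0, 1], [[0, 0.11, 0], 0, 1]]}}

```text
clock: 7.4
eef_pos: [476.4, -72.1, 150.3]
eef_rot: [-1.571, 0.001, -1.572]
wrist_force: [-0.5, -0.6, -0.7]
finger_gap: 27.6
```

```bash
sed -i 's/st\["finger_gap"\].round(1)/round(st["finger_gap"],1)/' look.py; python3 look.py c3 120
```

```text
7.4 [476.4 -72.1 150.3] [-1.571e+00  1.000e-03 -1.572e+00] [-0.5 -0.6 -0.7] 27.6
origins [241 127] [284 141] scale 3.3333333333333335
```

View pics/c3.png

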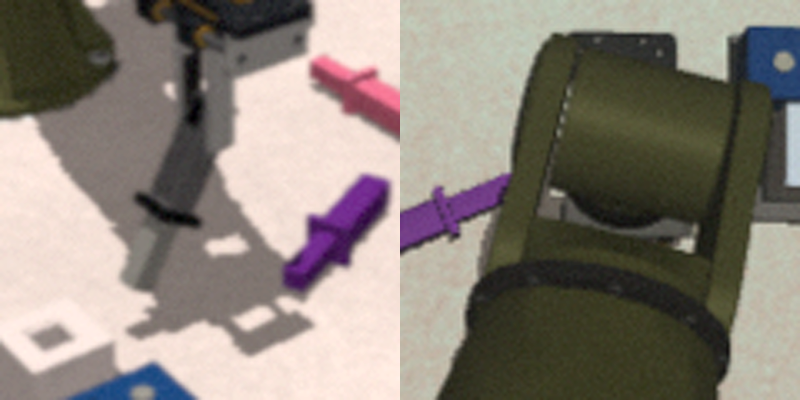

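The probe is held, still leaning about 30° (stem at left-tile (140,260)). I now ease the squeeze in steps so that it swings upright.

Emit:
{"op": "play_rows", "data": {"series": [[[0, 0, 0], 0, 1], [[0, 0, 0], 0, 1], [[0, 0, 0], 0, 1]], "squeeze": 9}}

```text
clock: 7.8
eef_pos: [477.5, -72.5, 152.5]
eef_rot: [-1.567, 0.0, -1.572]
wrist_force: [0.7, -0.1, -2.0]
finger_gap: 27.9
```

```bash
cat > ang.py <<'E'
from h import *
import sys
def prof(img,g,lo=-20,hi=45):
    # darkness of collar band (radius 74 from grip along probe) versus lean angle, + across-line stem contrast
    q=cv2.GaussianBlur(cv2.cvtColor(img,cv2.COLOR_RGB2GRAY),(0,0),1.)
    out=[]
    for a in range(lo,hi,3):
        r=np.radians(a);ax=np.array([0,-np.sin(r),-np.cos(r)]);n=np.array([0,np.cos(r),-np.sin(r)])
        pts=[g+74*ax+s*n+[e,0,0] for s in(-17,17,-19,19) for e in(20,)]
        uv=proj("scene",pts);v=cv2.remap(q,uv[:,0].astype(np.float32),uv[:,1].astype(np.float32),1).ravel()
        out.append((a,int(v.mean())))
    return out
if __name__=="__main__":
    if len(sys.argv)>1: print("old",prof(cv2.imread(sys.argv[1])[:,:,::-1],np.array([476.4,-72.1,169.3])))
    st=manip.read_state();im=manip.camera("scene");print(st["clock"],st["eef_pos"].round(1),st["wrist_force"].round(1));print(prof(im,st["eef_pos"]+[0,0,19]))
E
python3 ang.py pics/c3_s.png
```

```text
old [(-20, 115), (-17, 116), (-14, 116), (-11, 116), (-8, 115), (-5, 110), (-2, 93), (1, 73), (4, 60), (7, 58), (10, 59), (13, 58), (16, 57), (19, 55), (22, 52), (25, 46), (28, 38), (31, 31), (34, 30), (37, 31), (40, 31), (43, 30)]
7.8 [477.5 -72.5 152.5] [ 0.7 -0.1 -2. ]
[(-20, 115), (-17, 115), (-14, 115), (-11, 116), (-8, 115), (-5, 111), (-2, 96), (1, 75), (4, 61), (7, 57), (10, 57), (13, 58), (16, 58), (19, 56), (22, 52), (25, 46), (28, 38), (31, 32), (34, 29), (37, 29), (40, 30), (43, 30)]
```

Emit:
{"op": "play_rows", "data": {"series": [[[0, 0, 0], 0, 1], [[0, 0, 0], 0, 1], [[0, 0, 0], 0, 1], [[0, 0, 0], 0, 1]], "squeeze": 5.5}}

```text
clock: 8.25
eef_pos: [477.4, -72.5, 152.3]
eef_rot: [-1.568, 0.0, -1.572]
wrist_force: [0.1, -0.2, -1.6]
finger_gap: 28.0
```

```bash
python3 ang.py
```

```text
8.25 [477.4 -72.5 152.3] [ 0.1 -0.2 -1.6]
[(-20, 116), (-17, 116), (-14, 116), (-11, 116), (-8, 115), (-5, 111), (-2, 96), (1, 75), (4, 61), (7, 58), (10, 58), (13, 58), (16, 57), (19, 55), (22, 51), (25, 46), (28, 38), (31, 32), (34, 29), (37, 30), (40, 30), (43, 30)]
```

Emit:
{"op": "play_rows", "data": {"series": [[[0, 0, 0], 0, 1], [[0, 0, 0], 0, 1], [[0, 0, 0], 0, 1], [[0, 0, 0], 0, 1]], "squeeze": 3.5}}

```text
clock: 8.7
eef_pos: [477.4, -72.5, 152.3]
eef_rot: [-1.568, 0.0, -1.572]
wrist_force: [-0.1, -0.6, -1.0]
finger_gap: 27.9
```

```bash
python3 ang.py
```

```text
8.7 [477.4 -72.5 152.3] [-0.1 -0.6 -1. ]
[(-20, 116), (-17, 115), (-14, 115), (-11, 115), (-8, 115), (-5, 110), (-2, 94), (1, 74), (4, 60), (7, 58), (10, 58), (13, 57), (16, 56), (19, 54), (22, 51), (25, 44), (28, 36), (31, 31), (34, 30), (37, 31), (40, 31), (43, 29)]
```

The probe does not swing freely at 3.5 N. I'll use the dock's fixed tower instead, nudging the stem gently against its +y face with a light grip. That squares the probe upright and also gives a reference for the well, which lies 42 mm further towards -y.

Emit:
{"op": "play_rows", "data": {"series": [[[0, -0.005, 0.01], 0.012, 1], [[0, -0.014, 0.03], 0.012, 1], [[0.01, -0.014, 0.05], 0.012, 1], [[0.03, -0.014, 0.059], 0.012, 1], [[0.05, -0.014, 0.059], 0.012, 1], [[0.05, -0.014, 0.059], 0.012, 1], [[0.05, -0.014, 0.059], 0.012, 1]], "squeeze": 8}}

```text
clock: 9.45
eef_pos: [536.1, -122.5, 166.4]
eef_rot: [-1.568, 0.0, -1.585]
wrist_force: [-0.2, -0.2, -0.6]
finger_gap: 27.8
```

```bash
python3 look.py c4 100
```

```text
9.45 [ 536.1 -122.5  166.4] [-1.568  0.    -1.585] [-0.2 -0.2 -0.6] 27.8
origins [248 143] [317 125] scale 4.0
```

View pics/c4.png

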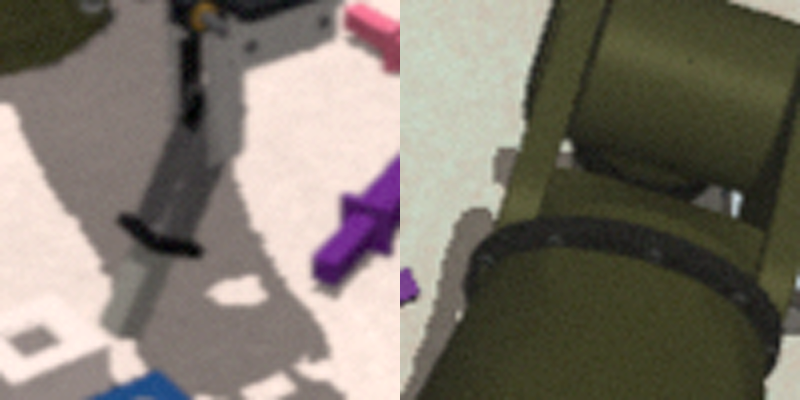

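The stem (left-tile (122,330)) is just in front of the tower's +y face and below its top. I push slowly with a light grip.

Emit:
{"op": "play_rows", "data": {"series": [[[0.005, 0, 0], 0, 1], [[0.01, 0, 0], 0, 1], [[0.015, 0, 0], 0, 1], [[0.02, 0, 0], 0, 1], [[0.025, 0, 0], 0, 1], [[0.03, 0, 0], 0, 1], [[0.034, 0, 0], 0, 1], [[0.038, 0, 0], 0, 1], [[0.042, 0, 0], 0, 1], [[0.046, 0, 0], 0, 1], [[0.05, 0, 0], 0, 1]], "squeeze": 5}}

```text
clock: 10.65
eef_pos: [535.6, -172.2, 166.5]
eef_rot: [-1.568, 0.0, -1.583]
wrist_force: [0.2, 1.6, -0.9]
finger_gap: 28.1
```

```bash
python3 ang.py
```

```text
10.65 [ 535.6 -172.2  166.5] [ 0.2  1.6 -0.9]
[(-20, 112), (-17, 99), (-14, 75), (-11, 58), (-8, 54), (-5, 56), (-2, 57), (1, 55), (4, 53), (7, 51), (10, 45), (13, 34), (16, 30), (19, 34), (22, 42), (25, 48), (28, 51), (31, 50), (34, 51), (37, 51), (40, 52), (43, 54)]
```

The wrist reads 1.6 N and the lean is down to about 16°, as predicted. I continue.

Emit:
{"op": "play_rows", "data": {"series": [[[0.004, 0, 0], 0, 1], [[0.008, 0, 0], 0, 1], [[0.012, 0, 0], 0, 1], [[0.016, 0, 0], 0, 1], [[0.02, 0, 0], 0, 1], [[0.023, 0, 0], 0, 1], [[0.026, 0, 0], 0, 1], [[0.029, 0, 0], 0, 1], [[0.031, 0, 0], 0, 1], [[0.031, 0, 0], 0, 1]]}}

```text
clock: 11.7
eef_pos: [535.1, -204.0, 166.5]
eef_rot: [-1.568, 0.0, -1.584]
wrist_force: [0.7, 0.6, -1.8]
finger_gap: 28.2
```

```bash
python3 ang.py
```

```text
11.7 [ 535.1 -204.   166.5] [ 0.7  0.6 -1.8]
[(-20, 53), (-17, 53), (-14, 53), (-11, 53), (-8, 52), (-5, 47), (-2, 37), (1, 29), (4, 36), (7, 47), (10, 53), (13, 55), (16, 54), (19, 54), (22, 53), (25, 53), (28, 55), (31, 63), (34, 76), (37, 90), (40, 103), (43, 110)]
```

Emit:
{"op": "play_rows", "data": {"series": [[[0.001, 0, 0], 0, 1], [[0.002, 0, 0], 0, 1], [[0.003, 0, 0], 0, 1], [[0.003, 0, 0], 0, 1]]}}

```text
clock: 12.15
eef_pos: [535.1, -206.9, 166.4]
eef_rot: [-1.568, 0.0, -1.584]
wrist_force: [-0.5, 0.4, -1.6]
finger_gap: 28.0
```

```bash
python3 - <<'E'
from h import *
print(np.mean([manip.read_state()["wrist_force"] for _ in range(1)],0).round(2))
E
python3 look.py c5 80
```

```text
[-0.51  0.42 -1.58]
12.15 [ 535.1 -206.9  166.4] [-1.568  0.    -1.584] [-0.5  0.4 -1.6] 28.0
origins [227 160] [364 136] scale 5.0
```

View pics/c5.png

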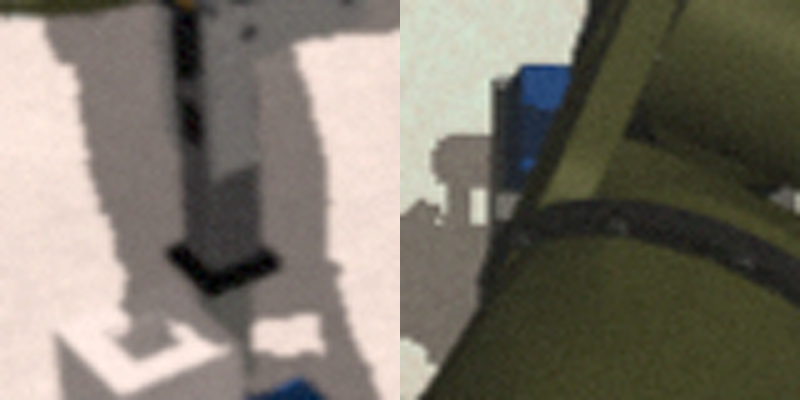

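The probe looks upright, with its collar at left-tile (225,268) beside the tower. I nudge until flush contact shows in the wrist force.

Emit:
{"op": "play_rows", "data": {"series": [[[0.001, 0, 0], 0, 1], [[0.002, 0, 0], 0, 1], [[0.002, 0, 0], 0, 1]]}}

```text
clock: 12.55
eef_pos: [535.0, -209.0, 166.5]
eef_rot: [-1.568, -0.0, -1.584]
wrist_force: [0.5, 0.4, -0.9]
finger_gap: 27.8
```

Emit:
{"op": "play_rows", "data": {"series": [[[0.001, 0, 0], 0, 1], [[0.002, 0, 0], 0, 1], [[0.002, 0, 0], 0, 1]]}}

```text
clock: 12.85
eef_pos: [535.0, -211.1, 166.4]
eef_rot: [-1.568, -0.0, -1.584]
wrist_force: [0.4, 0.6, -1.8]
finger_gap: 27.8
```

```bash
python3 ang.py
```

```text
12.85 [ 535.  -211.1  166.4] [ 0.4  0.6 -1.8]
[(-20, 52), (-17, 51), (-14, 51), (-11, 51), (-8, 47), (-5, 35), (-2, 31), (1, 39), (4, 49), (7, 53), (10, 53), (13, 53), (16, 54), (19, 53), (22, 53), (25, 57), (28, 67), (31, 79), (34, 93), (37, 105), (40, 112), (43, 115)]
```

Emit:
{"op": "play_rows", "data": {"series": [[[-0.002, -0.005, 0.0005], 0, 1], [[-0.003, -0.02, 0.001], 0, 1], [[-0.003, -0.04, 0.001], 0, 1], [[0.005, -0.055, 0.001], 0, 1], [[0.02, -0.055, 0.0015], 0, 1], [[0.035, -0.055, 0.0015], 0, 1], [[0.041, -0.055, 0.0015], 0, 1], [[0.041, -0.055, 0.0015], 0, 1], [[0.041, -0.055, 0.0015], 0, 1]], "squeeze": 8}}

```text
clock: 13.8
eef_pos: [535.6, -252.1, 220.8]
eef_rot: [-1.569, 0.0, -1.584]
wrist_force: [0.5, -0.0, -1.7]
finger_gap: 27.7
```

```bash
python3 look.py c6 80; python3 ang.py; python3 -c "
from h import *
print(proj('scene',[[536,-249,85],[536,-252,85],[532,-249,85]]),onz('scene',(255.6,227.6),85))"
```

```text
13.8 [ 535.6 -252.1  220.8] [-1.569  0.    -1.584] [ 0.5 -0.  -1.7] 27.7
origins [208 146] [390 131] scale 5.0
13.9 [ 535.8 -251.7  221.2] [-0.3 -0.1 -1.7]
[(-20, 52), (-17, 51), (-14, 51), (-11, 50), (-8, 45), (-5, 35), (-2, 29), (1, 37), (4, 47), (7, 51), (10, 52), (13, 52), (16, 53), (19, 60), (22, 71), (25, 85), (28, 100), (31, 110), (34, 114), (37, 115), (40, 115), (43, 117)]
[[255.17947027 227.38891173]
 [254.06436756 227.85691643]
 [254.29024761 226.56739709]] [ 537.29387724 -248.64445594   85.        ]
```

View pics/c6.png

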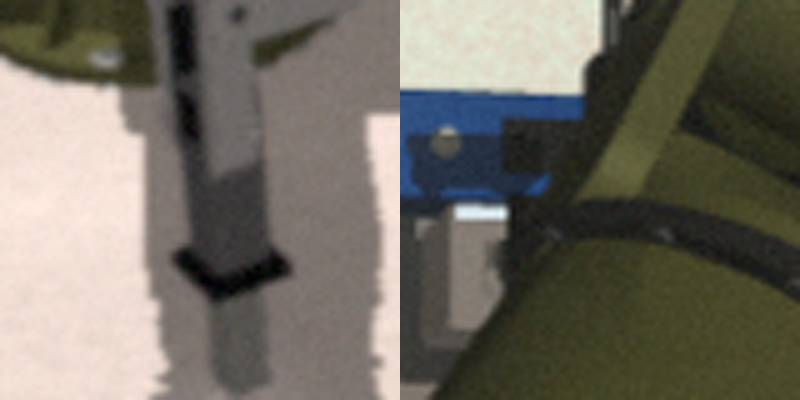

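The dock centre from the scene view, (537.3, -248.6), agrees with the top view, (536, -249). The probe is nearly upright (about 2° of lean) with its foot at left-tile (240,385), just above the well. I lower slowly into the mouth.

Emit:
{"op": "play_rows", "data": {"series": [[[0.002, 0.002, 0.0005], 0, 1], [[0.002, 0.005, 0.0005], 0, 1], [[0.002, 0.008, 0.0005], 0, 1], [[0.002, 0.011, 0.0005], 0, 1], [[0.002, 0.014, 0.0005], 0, 1], [[0.002, 0.017, 0.0005], 0, 1], [[0.002, 0.019, 0.0005], 0, 1], [[0.002, 0.021, 0.0005], 0, 1], [[0.002, 0.023, 0.0005], 0, 1], [[0.002, 0.025, 0.0005], 0, 1]], "squeeze": 6}}

```text
clock: 14.95
eef_pos: [536.4, -253.7, 196.2]
eef_rot: [-1.568, -0.0, -1.584]
wrist_force: [-0.1, 0.5, -0.5]
finger_gap: 27.9
```

Emit:
{"op": "play_rows", "data": {"series": [[[0, 0.002, 0], 0, 1], [[-0.001, 0.004, 0], 0, 1], [[-0.001, 0.006, 0], 0, 1], [[-0.002, 0.008, 0], 0, 1], [[-0.002, 0.01, 0], 0, 1], [[-0.003, 0.012, 0], 0, 1], [[-0.003, 0.014, 0], 0, 1], [[-0.003, 0.016, 0], 0, 1]]}}

```text
clock: 15.75
eef_pos: [536.5, -250.7, 180.1]
eef_rot: [-1.568, -0.0, -1.584]
wrist_force: [0.1, -0.3, -1.1]
finger_gap: 27.7
```

```bash
python3 look.py c7 80; python3 ang.py
```

```text
15.75 [ 536.5 -250.7  180.1] [-1.568 -0.    -1.584] [ 0.1 -0.3 -1.1] 27.7
origins [210 162] [385 135] scale 5.0
15.85 [ 536.4 -250.7  179.9] [ 0.9 -0.7 -2.1]
[(-20, 52), (-17, 51), (-14, 51), (-11, 50), (-8, 47), (-5, 35), (-2, 32), (1, 41), (4, 50), (7, 53), (10, 53), (13, 53), (16, 54), (19, 61), (22, 74), (25, 88), (28, 103), (31, 112), (34, 116), (37, 115), (40, 115), (43, 116)]
```

View pics/c7.png

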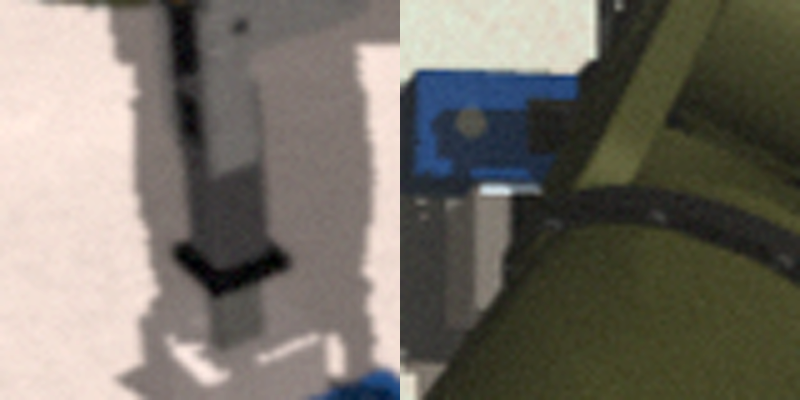

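The stem is inside the well mouth (left-tile (235,345)), with no side force. I continue down.

Emit:
{"op": "play_rows", "data": {"series": [[[0, 0.0025, 0], 0, 1], [[-0.0005, 0.005, 0], 0, 1], [[-0.0005, 0.0075, 0], 0, 1], [[-0.001, 0.01, 0], 0, 1], [[-0.001, 0.0125, 0], 0, 1], [[-0.001, 0.015, 0], 0, 1], [[-0.001, 0.0175, 0], 0, 1], [[-0.001, 0.02, 0], 0, 1]]}}

```text
clock: 16.7
eef_pos: [536.5, -249.8, 159.9]
eef_rot: [-1.568, -0.0, -1.584]
wrist_force: [1.1, -0.6, -1.3]
finger_gap: 28.2
```

Emit:
{"op": "play_rows", "data": {"series": [[[0, 0.002, 0], 0, 1], [[0, 0.004, 0], 0, 1], [[0, 0.006, 0], 0, 1], [[0, 0.008, 0], 0, 1], [[0, 0.01, 0], 0, 1], [[0, 0.011, 0], 0, 1], [[0, 0.012, 0], 0, 1]]}}

```text
clock: 17.4
eef_pos: [536.5, -249.8, 147.8]
eef_rot: [-1.568, -0.0, -1.584]
wrist_force: [0.2, -1.2, -1.6]
finger_gap: 28.1
```

Emit:
{"op": "play_rows", "data": {"series": [[[0, 0.001, 0], 0, 1], [[0, 0.002, 0], 0, 1], [[0, 0.003, 0], 0, 1], [[0, 0.004, 0], 0, 1], [[0, 0.004, 0], 0, 1]]}}

```text
clock: 17.9
eef_pos: [536.7, -250.2, 144.8]
eef_rot: [-1.567, -0.001, -1.584]
wrist_force: [-2.4, -2.7, 6.9]
finger_gap: 28.2
```

```bash
python3 look.py c8 80; python3 ang.py
```

```text
17.9 [ 536.7 -250.2  144.8] [-1.567e+00 -1.000e-03 -1.584e+00] [-2.4 -2.7  6.9] 28.2
origins [212 175] [380 138] scale 5.0
18.0 [ 536.7 -250.2  144.8] [-1.4 -2.2  6.6]
[(-20, 57), (-17, 59), (-14, 60), (-11, 61), (-8, 58), (-5, 48), (-2, 43), (1, 51), (4, 65), (7, 79), (10, 87), (13, 84), (16, 76), (19, 67), (22, 63), (25, 67), (28, 84), (31, 106), (34, 128), (37, 141), (40, 140), (43, 131)]
```

View pics/c8.png

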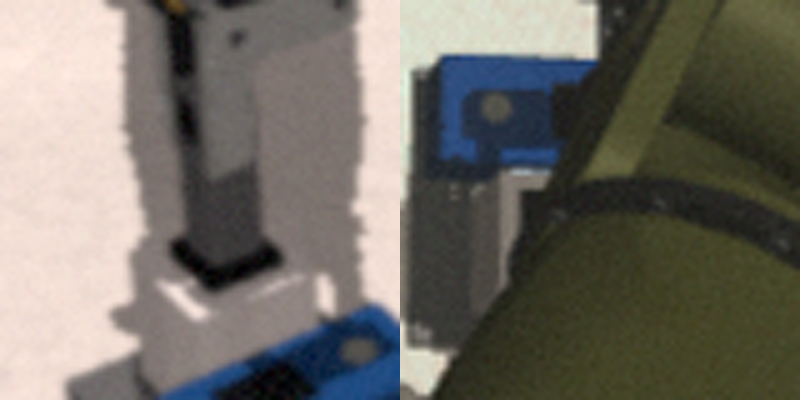

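The wrist shows contact at 6.9 N with the collar at the mouth. I ease the grip and let it settle flat.

Emit:
{"op": "play_rows", "data": {"series": [[[-0.001, 0, 0], 0, 1], [[-0.001, 0, 0], 0, 1], [[-0.001, 0.001, 0], 0, 1], [[-0.001, 0.001, 0], 0, 1], [[-0.001, 0.001, 0], 0, 1]], "squeeze": 3}}

```text
clock: 18.55
eef_pos: [536.8, -249.2, 143.9]
eef_rot: [-1.567, -0.001, -1.584]
wrist_force: [-0.5, -1.4, 3.0]
finger_gap: 28.4
```

```bash
python3 ang.py
```

```text
18.55 [ 536.8 -249.2  143.9] [-0.5 -1.4  3. ]
[(-20, 61), (-17, 62), (-14, 63), (-11, 65), (-8, 62), (-5, 54), (-2, 47), (1, 58), (4, 79), (7, 93), (10, 96), (13, 91), (16, 82), (19, 72), (22, 65), (25, 68), (28, 84), (31, 112), (34, 135), (37, 145), (40, 143), (43, 133)]
```

Emit:
{"op": "play_rows", "data": {"series": [[[0, 0, 0], 0, 0.68], [[0, 0, 0], 0, 0.64], [[0, 0, 0], 0, 0.58], [[0, 0, 0], 0, 0.5], [[0, 0, 0], 0, 0.4], [[0, 0, 0], 0, 0.3], [[0, 0, 0], 0, 0.2], [[0, 0, 0], 0, 0.2]]}}

```text
clock: 19.4
eef_pos: [536.8, -249.2, 143.9]
eef_rot: [-1.567, -0.001, -1.584]
wrist_force: [-0.8, 0.2, -0.4]
finger_gap: 73.7
```

Emit:
{"op": "play_rows", "data": {"series": [[[0, -0.01, 0], 0, 0.2], [[0, -0.03, 0], 0, 0.2], [[0, -0.06, 0], 0, 0.2], [[0, -0.09, 0], 0, 0.2], [[0, -0.12, 0], 0, 0.2], [[-0.03, -0.14, 0], 0, 0.2], [[-0.07, -0.14, 0], 0, 0.2], [[-0.11, -0.14, 0], 0, 0.2], [[-0.15, -0.14, 0], 0, 0.2], [[-0.19, -0.14, 0], 0, 0.2], [[-0.23, -0.14, 0], 0, 0.2], [[-0.25, -0.14, 0], 0, 0.2], [[-0.25, -0.14, 0], 0, 0.2]]}}

```text
clock: 20.7
eef_pos: [539.4, 3.1, 284.5]
eef_rot: [-1.566, -0.001, -1.581]
wrist_force: [-0.3, -1.2, 0.2]
finger_gap: 75.2
```

```bash
python3 - <<'E'
from h import *
st=manip.read_state();print(st["clock"],st["eef_pos"].round(1),st["wrist_force"].round(1))
s=manip.camera("scene")[:,:,::-1];t=manip.camera("top")[:,:,::-1]
cv2.imwrite("pics/f_s.png",s);cv2.imwrite("pics/f_t.png",t)
c=lambda i,x,y,w,h:cv2.convertScaleAbs(cv2.resize(i[y:y+h,x:x+w],(400,400*h//w),interpolation=cv2.INTER_CUBIC),alpha=1.5)
cv2.imwrite("pics/c9.png",np.vstack([np.hstack([c(s,215,175,80,80),c(t,375,140,80,80)]),np.hstack([c(s,320,100,160,80),c(t,160,130,160,80)])]))
d=np.array([536.5,-249,0.])
print(proj("scene",[d+[0,0,183],d+[14,14,183],d+[14,-14,183],d+[-14,14,183],d+[20,20,85],d+[20,-20,85],d+[-20,20,85]]).round(1).tolist(),proj("top",[d+[0,0,183]]))
E
```

```text
20.7 [539.4   3.1 284.5] [-0.3 -1.2  0.2]
[[252.2, 192.0], [260.9, 192.7], [249.9, 196.9], [254.4, 187.3], [267.2, 228.5], [252.3, 234.9], [258.2, 220.4]] [[422.39084224 176.589766  ]]
```

View pics/c9.png

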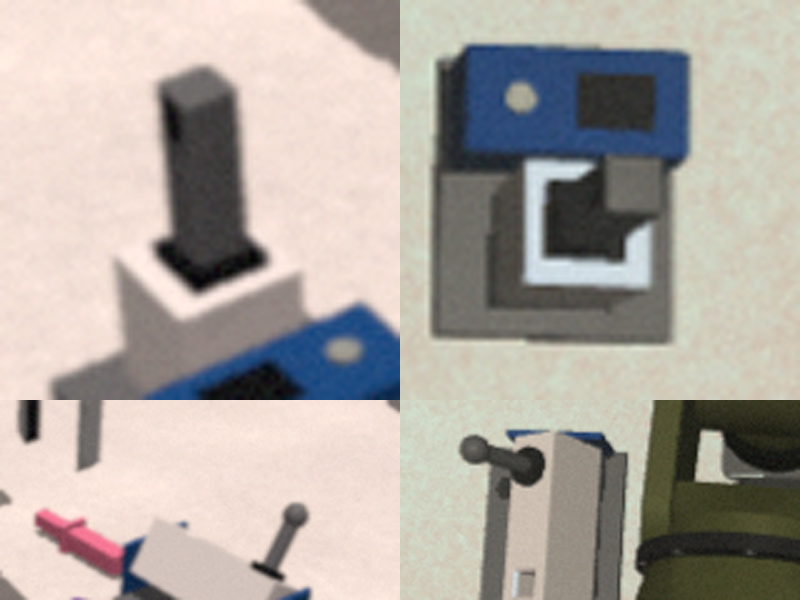

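The probe stands in the dock's well and was released. The round probe is still in the rack and nothing else has moved. I now check seating quantitatively, using the tower's top corners as the reference.

```bash
python3 - <<'E'
from h import *
np.set_printoptions(precision=1,suppress=True)
K=8
def up(i,x,y,w,h): return cv2.warpAffine(cv2.GaussianBlur(i,(0,0),.5),np.float32([[K,0,-K*x],[0,K,-K*y]]),(K*w,K*h),flags=cv2.INTER_CUBIC)
s=cv2.imread("pics/f_s.png");t=cv2.imread("pics/f_t.png")
g=lambda i:cv2.cvtColor(i,cv2.COLOR_BGR2GRAY)
def show(m,x,y,nm,eps=.7):
    c=max(cv2.findContours(m.astype(np.uint8),cv2.RETR_LIST,cv2.CHAIN_APPROX_NONE)[0],key=cv2.contourArea)
    print(nm,cv2.approxPolyDP(c,eps*K,True)[:,0]/K+[x,y])
u=up(s,236,180,42,60);show(g(u)<22,236,180,"collar s");show(g(u)<85,236,180,"probe s")
u=up(t,392,165,40,38);show(g(u)<80,392,165,"dark t")
d=np.array([536.5,-249,0.])
c=lambda h,z:[d+[a*h,b*h,z] for a,b in((1,1),(1,-1),(-1,-1),(-1,1))]
for nm,h,z in(("tower",32,85),("collar bot",20,85),("collar top",20,93),("handle top",14,183)):print(nm,proj("scene",c(h,z)).round(1).tolist(),proj("top",c(h,z)).round(1).tolist())
E
```

```text
collar s [[247.  224.4]
 [254.1 231.9]
 [266.1 226.6]
 [264.5 224.6]
 [255.2 228.4]
 [253.1 227.9]
 [249.1 223.9]]
probe s [[255.9 188.9]
 [247.5 191.4]
 [246.5 193.1]
 [249.1 220.5]
 [245.8 223.4]
 [245.6 224.8]
 [253.5 233. ]
 [265.6 228.6]
 [267.9 226.6]
 [263.2 220. ]
 [261.4 193.8]]
dark t [[392.  165. ]
 [392.  202.9]
 [428.1 202.9]
 [428.2 175.6]
 [431.8 170.8]
 [431.9 165. ]]
tower [[274.4, 229.1], [250.4, 239.5], [236.4, 225.9], [259.9, 216.3]] [[399.5, 171.6], [424.3, 172.1], [424.8, 196.8], [399.7, 196.2]]
collar bot [[267.2, 228.5], [252.3, 234.9], [243.4, 226.5], [258.2, 220.4]] [[404.2, 176.3], [419.8, 176.6], [420.0, 192.0], [404.4, 191.7]]
collar top [[267.0, 225.7], [252.0, 232.1], [243.2, 223.7], [258.0, 217.7]] [[404.9, 175.7], [420.6, 176.0], [420.9, 191.5], [405.1, 191.2]]
handle top [[260.9, 192.7], [249.9, 196.9], [243.5, 191.4], [254.4, 187.3]] [[416.2, 170.5], [428.3, 170.8], [428.6, 182.7], [416.4, 182.4]]
```

The corner fit is flush to within about 1.5 mm of measurement error. To settle it, I'll shut the fingers and press lightly on the handle top, which should be at z = 183 when the probe is home.

Emit:
{"op": "play_rows", "data": {"series": [[[0.02, 0, 0], 0, 1], [[0.06, 0, 0], 0, 1], [[0.1, 0, 0], 0, 1], [[0.14, 0, 0], 0, 1], [[0.18, 0, 0], 0, 1], [[0.22, 0, 0], 0, 1], [[0.24, 0, 0], 0, 1], [[0.25, 0, 0], 0, 1], [[0.25, 0.03, 0], 0, 1], [[0.25, 0.06, 0], 0, 1], [[0.25, 0.08, 0], 0, 1], [[0.25, 0.09, 0], 0, 1], [[0.25, 0.09, 0], 0, 1], [[0.25, 0.09, 0], 0, 1]], "squeeze": 20}}

```text
clock: 22.2
eef_pos: [537.2, -249.6, 195.7]
eef_rot: [-1.565, -0.002, -1.583]
wrist_force: [-0.8, 0.6, -0.1]
finger_gap: 0.4
```

Emit:
{"op": "play_rows", "data": {"series": [[[0, 0.002, 0], 0, 1], [[0, 0.004, 0], 0, 1], [[0, 0.006, 0], 0, 1], [[0, 0.008, 0], 0, 1], [[0, 0.009, 0], 0, 1], [[0, 0.009, 0], 0, 1]]}}

```text
clock: 22.8
eef_pos: [537.2, -249.6, 186.5]
eef_rot: [-1.565, -0.002, -1.583]
wrist_force: [0.6, 1.1, 0.5]
finger_gap: 0.6
```

Emit:
{"op": "play_rows", "data": {"series": [[[0, 0.001, 0], 0, 1], [[0, 0.002, 0], 0, 1], [[0, 0.0025, 0], 0, 1], [[0, 0.0025, 0], 0, 1]]}}

```text
clock: 23.2
eef_pos: [537.1, -249.6, 183.9]
eef_rot: [-1.565, -0.002, -1.583]
wrist_force: [0.1, -0.1, 1.1]
finger_gap: 0.4
```

Emit:
{"op": "play_rows", "data": {"series": [[[0, 0.0005, 0], 0, 1], [[0, 0.001, 0], 0, 1], [[0, 0.001, 0], 0, 1]]}}

```text
clock: 23.5
eef_pos: [537.2, -249.7, 183.3]
eef_rot: [-1.565, -0.002, -1.583]
wrist_force: [-1.0, 1.1, 4.3]
finger_gap: 0.5
```

Emit:
{"op": "play_rows", "data": {"series": [[[0, 0.0005, 0], 0, 1], [[0, 0.001, 0], 0, 1], [[0, 0.001, 0], 0, 1]]}}

```text
clock: 23.8
eef_pos: [537.5, -249.8, 183.3]
eef_rot: [-1.563, -0.003, -1.583]
wrist_force: [-2.6, 1.1, 8.7]
finger_gap: 0.6
```

Emit:
{"op": "play_rows", "data": {"series": [[[0, -0.01, 0], 0, 1], [[0, -0.03, 0], 0, 1], [[0, -0.06, 0], 0, 1], [[0, -0.09, 0], 0, 1], [[0, -0.1, 0], 0, 1], [[-0.04, -0.1, 0], 0, 1], [[-0.08, -0.1, 0], 0, 1], [[-0.12, -0.1, 0], 0, 1], [[-0.16, -0.1, 0], 0, 1], [[-0.2, -0.1, 0], 0, 1], [[-0.24, -0.1, 0], 0, 1], [[-0.25, -0.1, 0], 0, 1], [[-0.25, -0.1, 0], 0, 1]]}}

```text
clock: 25.1
eef_pos: [539.8, 1.5, 282.1]
eef_rot: [-1.564, -0.003, -1.581]
wrist_force: [-0.1, -0.2, 0.5]
finger_gap: 0.6
```

```bash
python3 - <<'E'
from h import *
st=manip.read_state();print(st["clock"],st["eef_pos"].round(1),st["wrist_force"].round(1))
s=manip.camera("scene")[:,:,::-1];t=manip.camera("top")[:,:,::-1]
c=lambda i,x,y,w,h:cv2.convertScaleAbs(cv2.resize(i[y:y+h,x:x+w],(400,400*h//w),interpolation=cv2.INTER_CUBIC),alpha=1.5)
cv2.imwrite("pics/c10.png",np.vstack([np.hstack([c(s,215,175,80,80),c(t,375,140,80,80)]),np.hstack([c(s,320,120,160,80),c(t,240,60,200,100)])]))
E
```

```text
25.1 [539.8   1.5 282.1] [-0.1 -0.2  0.5]
```

View pics/c10.png

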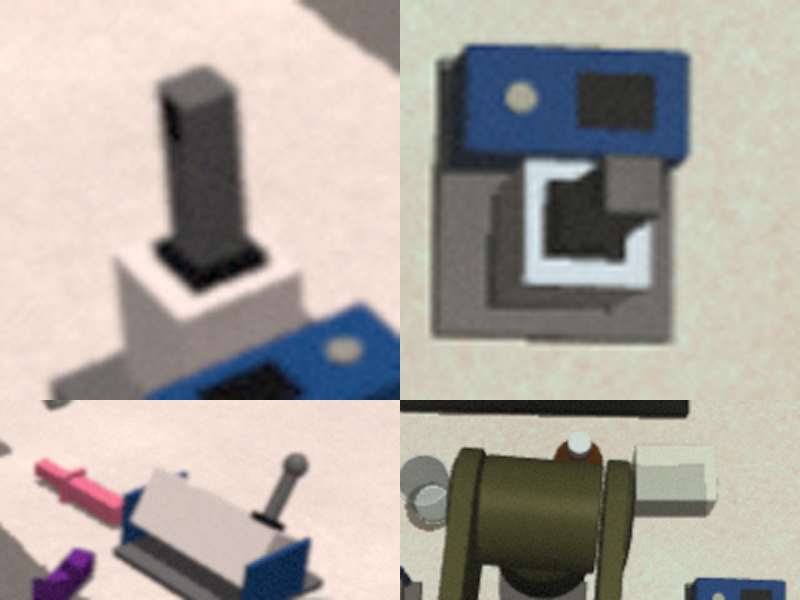

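The handle top held firm at z = 183.3 under 8.7 N (183 expected), so the probe is home. It stands upright in the dock, the round probe and the bystanders are unmoved, and the arm is clear. I hand in.

```bash
python3 -c "
from cell import manip
print(manip.sign_off())"
```

```text
the job is handed in; nothing more can be done
None
```

The square-handled probe now stands upright in the dock's square well with its collar down on the tower. I let go, moved the arm clear, and handed the job in at about 25 s of the 42 s allowed.

**How it went:** I gripped the handle across its level faces and drew it out along the slanted axis. It did not swing upright in a light grip (still leaning at 3.5 N). I squared it up by nudging the stem softly against the dock tower's side, about 2 N at the wrist. Then I lowered it in slowly and released it.

**Last checks:**
- **Seating:** pressing lightly on the handle top met firm contact at z = 183.3 mm under 8.7 N. The expected height when fully home is 183 mm.
- **Force:** the highest wrist force I read was about 9 N, against the 120 N limit.
- **Surroundings:** in the last pictures the round probe, the look-alikes and the bystanders appear unmoved.

**Disagreements:**
- The camera corner check was good only to about 1.5 mm in height, so I rely on the touch check for flushness.
- The probe sits roughly 2–3 mm towards +y in the pictures; part of this may be the well's 2 mm play or the camera calibration error.
- My image-based lean reading stayed near -2°. I put it down to a bias in the reading, because the final pictures look upright.

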